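Tip the clamp pads into the box

ROBOT

A 6-joint arm with a two-finger parallel gripper is mounted at the origin on the work surface. World frame = base frame: x ahead of the robot, y to its left, z up, the work surface at z = 0. Lengths are in mm, angles in rad, forces in N, time in s.
With the tool pointing down it reaches from about 300 to 775 mm from the base axis. Payload 14.6 kg.
Tool frame: the origin (TCP) lies on the centre line of the jaws, within the pads' length; the fingertips stand 19 mm ahead of it and the grasp point (between the pads) is the TCP (bot.tip_reach is the distance from the TCP to the fingertips, in mm); y points along the fingers, x is the direction in which the jaws open and shut, and the axes are right-handed (so a half turn about y gives the same grasp; the last joint's range is limited). The gripper opens to 85 mm and grips with 20 to 120 N. Pads are 22 mm wide; open, the fingers measure 114 mm over their backs; the gripper's body (76 mm by 85 mm) begins 54 mm behind the grasp point. The pads swing forward as they close: fully open they stand 13 mm farther back than shut.
Start: joints at [-1.306, 0.3, 1.521, -0, 1.321, -0.067], TCP at [179.153, -519.994, 250.281] pointing down, gripper open.
Joint ranges: [-3.03, 3.03], [-0.79, 2.21], [0.23, 2.52], [-1.04, 4.18], [0, 3.07], [-2.55, 2.55]. Speed limits (rad/s): [2.22, 2.22, 2.57, 3.14, 3.14, 3.14].

INTERFACE

Orientations are given as a unit quaternion [w, x, y, z].
In Python, from rig import bot gives the robot as it stands. Calls block until the motion is done:
- bot.move_to(position, orientation): joint-space move of the TCP to a pose.
- bot.servo_line(position, attitude=None, speed=150, until_force=None): straight line of the TCP; attitude=None keeps the orientation; speed is the mean speed in mm/s. With until_force (N) it stops when the force on the tool has changed by that much, and returns True; else False.
- bot.move_joints(angles): joint-space move.
- bot.move_gripper(opening, grip_force=None): finger opening in mm; grip_force is the grip in N (None keeps the last); returns when the fingers have stopped.
- bot.dwell(seconds).
- bot.ik(position, orientation): joint angles nearest the present ones, or None.
- bot.read_state(): the state.
- bot.read_camera(name): name is "side" or "top" or "wrist"; returns a dict with "image" (420x560x3 uint8, blue, green, red), "depth" (420x560 float32, mm along the optical axis (not along the pixel's ray), 0 where there is no reading), "fovy" (degrees; the focal length in pixels is half the picture's height over the tangent of half this angle, whatever the lens; pixels are square), "cx", "cy" (the principal point, pixels), "k1" (the pictures are not rectified: a ray, as slopes to the right and down, at radius r is drawn at 1 + k1 r^2 times it, then the intrinsics apply), "eye" and "attitude" of the camera in the world; the wrist camera has in their place "mount" (4x4, takes a point from camera to tool coordinates, whose origin is the TCP and whose axes are the tool frame's). Camera axes: x right, y down, z forward; pixel columns grow to the right and rows downward; lengths in mm; the calibration is good to about 2 mm. A picture is of the moment at which its call begins: read the wrist's pose just before it.
A pose or a line that the arm cannot do raises bot.MotionError and nothing moves.
- bot.finish_job(): hands the job in, once; it reports no verdict.
The state is a dict: "clock": time; "joint_positions": joint angles; "qvel": joint speeds; "effort": joint torques, N m; "ee_pos": TCP position; "tool_rot": TCP orientation; "ft_force": force on the tool from outside, world axes, zero at the start; "moment": the same for the moment, N m; "grip_width": finger opening in mm.
Only numpy, scipy, OpenCV 4.12 (cv2) and the standard library are available. Lean on these libraries where they do the work, as an engineer would, in place of code of your own. Each camera call takes 0.05 s, during which the arm holds its last target.

TASK

Empty the aluminium tipping tray into the wooden box: bring the box under the tray's open end, then push the tray's tab down and hold it there until all four clamp pads have slid out and dropped into the box. Let the tray come back level, leave the box standing flat on the bench with all four pads in it, and leave the other things on the bench where they are.

Things in the scene. Friction and masses are not known exactly. Their poses are not given: they have to be found in the camera images.
- stand: Fixed plywood stand with a 12 mm thick foot and two upright cheeks (161 mm high, outer faces at x = +-68 mm) that carry the tray's hinge. Origin on the bench directly under the hinge; z up, x along the hinge axis (robot on the -x side), -y towards the tray's open end, +y towards its closed end. The foot spans x = +-75, y = -75 to +130 mm.
- tray (a joint): Tilt of the tipping tray in rad: 0 = level at rest; grows as the open end goes down; stop at 0.52. Nothing locks it; a counterweight and damping bring it back level within a second when let go. Pushing the tab down takes 2 to 5 N, more if fast. The pads start to slide at 0.2 to 0.35 rad and need about a second near full tilt to run out.
- tray_hinge (a point): Point of the tray on the hinge axis, 145 mm above the stand's origin. The tray is a flat aluminium trough 100 mm wide (stand's x), 290 mm long (stand's y), walls 5 mm thick, 30 mm high above the floor; floor top at hinge height when level, floor 5 mm thick; closed at +y (140 mm from the hinge), open at -y (150 mm from it).
- tray_tab (a point): Push tab: a flat 45 x 45 mm, 5 mm thick ear on the tray's robot-side (-x) wall at rim height, near the open end. Point on its top face near the middle: level, at x = -75, y = -100, z = 175 mm in the stand's frame; it swings with the tray about the hinge axis (100 mm along y and 30 mm up from it), down to z = 121 mm at the stop.
- tray_lip (a point): Middle of the floor's edge at the tray's open end, where the pads drop off: level, at x = 0, y = -150, z = 145 mm in the stand's frame; at the stop y = -130, z = 70 mm (underside 66 mm above the bench). It moves with the tray. Pads drop within about 80 mm beyond it, towards the stand's -y.
- box: Loose open-topped wooden box, 150 x 150 x 50 mm outside, walls and floor 9 mm, inside 132 x 132 mm, about 0.35 kg. Origin at the centre of its underside, x and y along its sides. Its wall can be pushed along the bench or gripped from above. It fits under the tray's open end, level or tipped, as far in as the stand's foot.
- pad0: Clamp pad, a black plastic-covered disc 30 mm across and 10 mm thick, about 30 g, starts lying on the tray's floor at the closed end; one of four alike. Origin at the centre of its underside.
- pad1: Clamp pad, a black plastic-covered disc 30 mm across and 10 mm thick, about 30 g, starts lying on the tray's floor at the closed end; one of four alike. Origin at the centre of its underside.
- pad2: Clamp pad, a black plastic-covered disc 30 mm across and 10 mm thick, about 30 g, starts lying on the tray's floor at the closed end; one of four alike. Origin at the centre of its underside.
- pad3: Clamp pad, a black plastic-covered disc 30 mm across and 10 mm thick, about 30 g, starts lying on the tray's floor at the closed end; one of four alike. Origin at the centre of its underside.
- yellow_block: Yellow plastic block 60 x 40 x 30 mm; not part of the job, leave it alone.
- sanding_block: Wooden sanding block 110 x 65 x 35 mm; not part of the job, leave it alone.
- tumbler: Glass tumbler, 72 mm across the rim, 100 mm high, standing; not part of the job, leave it alone.
- glue: Standing white glue bottle, 60 mm across, 170 mm high; not part of the job, leave it alone.
- screwdriver: Screwdriver lying on the bench, along its x; not part of the job, leave it alone.
- clamp: Small F-clamp lying on the bench, about 240 x 90 mm, 26 mm high; origin near the middle of its bar; not part of the job, leave it alone.
There are look-alikes about, which are no part of the job. What is shaped like the pad0 but yellow is not meant.

How it is judged:
By the outcome, as a careful person would: the job done as asked, in the order asked, and still so for the second after the job is handed in, with the robot touching nothing.
It also fails if it takes over 61 s, if anything falls off the work surface, if the arm or the gripper's body presses on something with over 40 N, if the wrist force passes 120 N, or if a joint passes its speed limit or range.

## Working session

There is one attempt and no reset: what is moved stays moved. The work goes in short steps, each a Python script; the robot and the scene stay as the last script left them, time stands still between calls to the robot, and variables do not carry over. Pictures are saved under pics/ and viewed, and the job is handed in when it is done.

```bash
ls; mkdir -p pics; python3 - <<'E'
from rig import bot
import cv2,numpy as np
for n in("top","side"):
    c=bot.read_camera(n); cv2.imwrite(f"pics/{n}0.png",c["image"]); np.savez(f"{n}0.npz",**c)
    print(n,{k:v for k,v in c.items() if k not in("image","depth")})
s=bot.read_state();print(s["clock"],s["ee_pos"],s["tool_rot"])
E
```

```text
pics
top {'fovy': 47.349379625942596, 'cx': 278.18070414456895, 'cy': 214.64595877730952, 'k1': 0.03602205490161029, 'eye': array([ 442.16597659,   25.6072222 , 1123.8109427 ]), 'attitude': array([-0.05058249,  0.70990073, -0.70109729,  0.04410161])}
side {'fovy': 46.854208271738045, 'cx': 273.18927966278363, 'cy': 204.5956295608794, 'k1': 0.0267155432269479, 'eye': array([ 390.2112768 , -813.3903144 ,  932.78675099]), 'attitude': array([-0.396703  ,  0.91181053, -0.09760636,  0.04124662])}
0.1 [ 179.10647943 -519.81611399  249.77720125] [ 0.57594053 -0.57547049  0.41085527 -0.41027327]
```

View pics/top0.png

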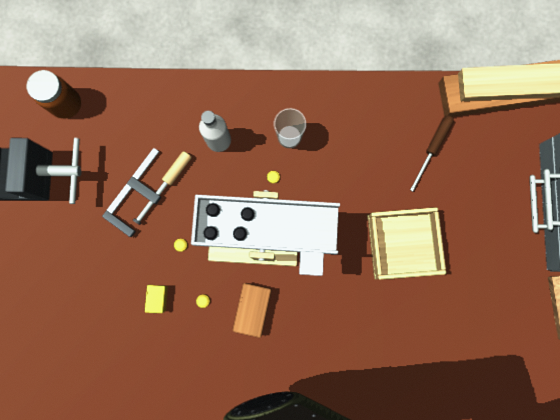

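View pics/side0.png

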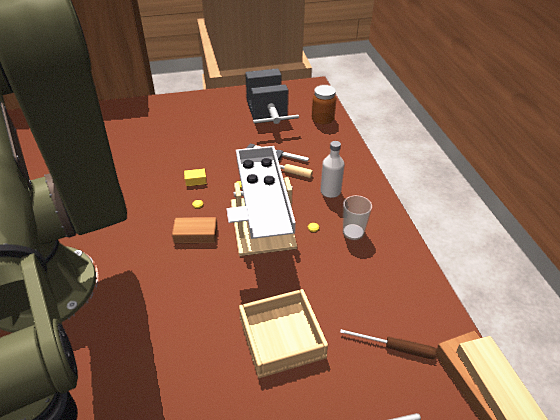

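Top view: the tray spans (193–340, 196–265), with its open end to the right and the tab at (312, 263). The box is at (370–445, 208–280). Next I measure both.

```bash
cat > h.py <<'E'
import numpy as np,cv2
from scipy.spatial.transform import Rotation as R
def rot(q): return R.from_quat([q[1],q[2],q[3],q[0]]).as_matrix()
def rays(c,px):
    px=np.asarray(px,float).reshape(-1,1,2)
    h=c["image"].shape[0]; f=h/2/np.tan(np.radians(float(c["fovy"]))/2)
    K=np.array([[f,0,float(c["cx"])],[0,f,float(c["cy"])],[0,0,1]])
    u=cv2.undistortPoints(px,K,np.array([float(c["k1"]),0,0,0])).reshape(-1,2)
    return np.c_[u,np.ones(len(u))]
def plane(c,px,z):
    d=rays(c,px)@rot(c["attitude"]).T; e=np.asarray(c["eye"])
    return e+d*((z-e[2])/d[:,2])[:,None]
def cloud(c):
    h,w=c["depth"].shape
    v,u=np.mgrid[:h,:w]; d=rays(c,np.c_[u.ravel(),v.ravel()])*c["depth"].reshape(-1,1)
    return (d@rot(c["attitude"]).T+c["eye"]).reshape(h,w,3)
def rect(pts):
    r=cv2.minAreaRect(np.asarray(pts,np.float32)[:,:2]); return r,cv2.boxPoints(r)
E
python3 - <<'E'
from h import *
c=dict(np.load("top0.npz")); P=cloud(c)
def reg(u0,u1,v0,v1,z0,z1):
    p=P[v0:v1,u0:u1].reshape(-1,3); p=p[(p[:,2]>z0)&(p[:,2]<z1)]
    return p
for nm,a in {"bench":(380,440,300,360,-30,30),"boxrim":(355,460,195,295,43,60),"boxfloor":(380,435,220,270,-5,20),"trayfloor":(250,330,215,240,100,160),"tray+tab":(180,350,185,280,164,190),"rim+floor":(180,350,185,280,135,190),"tab":(300,323,256,275,150,190)}.items():
    p=reg(*a); r,b=rect(p); print(nm,len(p),"z",np.median(p[:,2]).round(1),"c",np.round(r[0],1),np.round(r[1],1),round(r[2],1),b.round(0).tolist())
hsv=cv2.cvtColor(c["image"],cv2.COLOR_BGR2HSV)
# box colour contour
m=cv2.inRange(hsv,(15,40,100),(35,255,255)); m[:, :355]=0;m[:190]=0;m[:,460:]=0;m[300:]=0
k=max(cv2.findContours(m,0,2)[0],key=cv2.contourArea)
pp=plane(c,k.reshape(-1,2),50); print("boxcol",rect(pp))
print("tab ray",plane(c,[[312,263]],175))
E
```

```text
Traceback (most recent call last):
  File "h.py", line 18, in rect
    r=cv2.minAreaRect(np.asarray(pts,np.float32)[:,:2]); return r,cv2.boxPoints(r)
cv2.error: OpenCV(4.12.0) /io/opencv/modules/imgproc/src/convhull.cpp:143: error: (-215:Assertion failed) total >= 0 && (depth == CV_32F || depth == CV_32S) in function 'convexHull'
```

```bash
sed -i 's/np.asarray(pts,np.float32)\[:,:2\]/np.ascontiguousarray(np.asarray(pts,np.float32)[:,:2])/' h.py
cat > m.py <<'E'
from h import *
c=dict(np.load("top0.npz")); P=cloud(c)
def reg(u0,u1,v0,v1,z0,z1):
    p=P[v0:v1,u0:u1].reshape(-1,3); p=p[(p[:,2]>z0)&(p[:,2]<z1)]
    return p
for nm,a in {"bench":(380,440,300,360,-30,30),"boxrim":(355,460,195,295,43,60),"boxfloor":(380,435,220,270,-5,20),"trayfloor":(250,330,215,240,100,160),"tray+tab":(180,350,185,280,164,190),"rim+floor":(180,350,185,280,135,190),"tab":(300,323,256,275,150,190)}.items():
    p=reg(*a)
    if len(p)<4: print(nm,len(p)); continue
    r,b=rect(p); print(nm,len(p),"z",np.median(p[:,2]).round(1),"c",np.round(r[0],1),np.round(r[1],1),round(r[2],1),b.round(0).tolist())
hsv=cv2.cvtColor(c["image"],cv2.COLOR_BGR2HSV)
m=cv2.inRange(hsv,(15,40,100),(35,255,255)); m[:, :355]=0;m[:190]=0;m[:,460:]=0;m[300:]=0
k=max(cv2.findContours(m,0,2)[0],key=cv2.contourArea)
pp=plane(c,k.reshape(-1,2),50); print("boxcol",rect(pp))
print("tab ray",plane(c,[[312,263]],175))
E
python3 m.py; python3 -c "
from h import *
c=dict(np.load('top0.npz'));cv2.imwrite('pics/z.png',cv2.resize(c['image'][170:300,180:460],None,fx=2.8,fy=2.8,interpolation=2))"
```

```text
bench 3586 z 0.3 c [ 333.6 -266. ] [132.4 139.1] 0.5 [[267.0, -197.0], [268.0, -336.0], [400.0, -335.0], [399.0, -196.0]]
boxrim 1073 z 49.8 c [ 528.3 -254. ] [149.8 149.6] 5.4 [[447.0, -187.0], [461.0, -336.0], [610.0, -321.0], [596.0, -172.0]]
boxfloor 2657 z 9.7 c [ 526.7 -261.6] [114.1 124.8] 0.8 [[469.0, -200.0], [470.0, -325.0], [585.0, -323.0], [583.0, -198.0]]
trayfloor 1995 z 145.5 c [548.8  11.7] [ 50.3 163. ] 0.7 [[523.0, 93.0], [525.0, -70.0], [575.0, -69.0], [573.0, 94.0]]
tray+tab 1588 z 175.2 c [542.   61.2] [297.  150.3] 81.0 [[445.0, -74.0], [593.0, -97.0], [639.0, 196.0], [491.0, 220.0]]
rim+floor 8171 z 146.8 c [546.8  60.7] [299.5 152.5] 78.6 [[442.0, -71.0], [592.0, -101.0], [651.0, 192.0], [502.0, 223.0]]
tab 423 z 175.5 c [470.9 -30.8] [35.4 43.7] 0.8 [[453.0, -9.0], [453.0, -53.0], [489.0, -52.0], [488.0, -9.0]]
boxcol (((526.92578125, -249.51602172851562), (151.26600646972656, 160.28842163085938), 5.384274482727051), array([[ 444.10617, -176.82246],
       [ 459.14682, -336.40363],
       [ 609.74536, -322.2096 ],
       [ 594.7047 , -162.62842]], dtype=float32))
tab ray [[474.71120523 -32.71022194 175.        ]]
```

View pics/z.png

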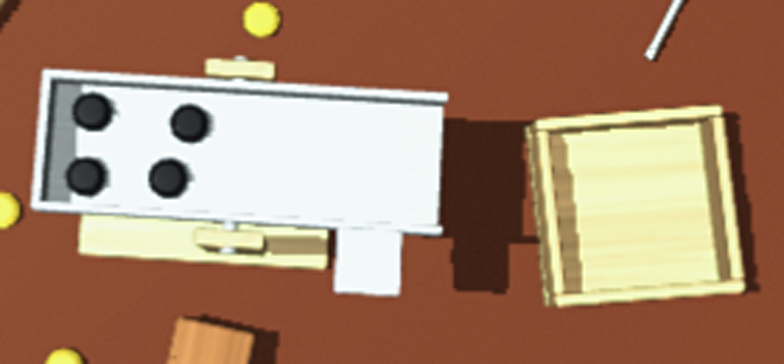

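```bash
python3 - <<'E'
from h import *
c=dict(np.load("top0.npz")); P=cloud(c)
p=P[185:280,180:350].reshape(-1,3); p=p[(p[:,2]>168)&(p[:,2]<182)]
# drop tab: keep far/near wall and closed end
far=p[(p[:,0]>585)]; near=p[(p[:,0]<510)&(p[:,1]>0)&(p[:,1]<185)]
for q in(far,near):
    l=np.polyfit(q[:,1],q[:,0],1); print(len(q),l, q[:,0:2].min(0),q[:,:2].max(0), np.std(q[:,0]-np.polyval(l,q[:,1])))
t=p[~((p[:,0]<492)&(p[:,1]<0))]
r,b=rect(t); print(r,b)
tab=p[(p[:,0]<488)&(p[:,1]<0)]; print("tab",rect(tab))
fl=P[185:280,180:350].reshape(-1,3); fl=fl[(fl[:,2]>140)&(fl[:,2]<150)&(fl[:,1]<60)]; print("floor",rect(fl))
# stand foot / cheeks
s=P[185:285,180:350].reshape(-1,3); ch=s[(s[:,2]>155)&(s[:,2]<166)]
ft=s[(s[:,2]>7)&(s[:,2]<17)];print("foot",len(ft),rect(ft)); 
for g in(ch[ch[:,0]<540],ch[ch[:,0]>540]): print("cheek",len(g),np.median(g,0))
E
```

```text
466 [3.50751083e-02 5.96593631e+02] [585.18229854 -86.28395032] [608.16941862 202.7032511 ] 3.4811188471468406
229 [4.42040516e-02 5.01821915e+02] [499.6803358    1.02470905] [509.9787784  183.43123211] 1.4436890458761888
((549.2261962890625, 60.28235626220703), (289.44769287109375, 106.726318359375), 87.11923217773438) [[488.65698  -81.57669 ]
 [595.2484   -86.940506]
 [609.7954   202.1414  ]
 [503.20398  207.50522 ]]
tab (((469.8731689453125, -31.832279205322266), (33.385013580322266, 45.79098892211914), 0.687255322933197), array([[452.90723 ,  -9.138652],
       [453.45648 , -54.926346],
       [486.8391  , -54.525906],
       [486.28986 ,  -8.738213]], dtype=float32))
floor (((546.864990234375, -12.924591064453125), (145.59365844726562, 121.32061767578125), 89.127197265625), array([[485.10284 , -84.788956],
       [606.40936 , -86.63699 ],
       [608.62714 ,  58.939774],
       [487.32062 ,  60.78781 ]], dtype=float32))
foot 1076 (((567.6275024414062, 73.54365539550781), (379.2324523925781, 180.86224365234375), 88.16934967041016), array([[ 471.18518, -113.08692],
       [ 651.9551 , -118.86465],
       [ 664.0698 ,  260.17422],
       [ 483.29993,  265.95197]], dtype=float32))
cheek 280 [495.81948394  84.72623027 159.64606407]
cheek 445 [594.93607791  88.78901428 158.78903245]
```

```bash
cat >> h.py <<'E'
def down(a):
    x=np.array([np.cos(a),np.sin(a),0]);y=np.array([0,0,-1.]);M=np.c_[x,y,np.cross(x,y)]
    q=R.from_matrix(M).as_quat(); return np.array([q[3],q[0],q[1],q[2]])
S0=np.array([549.4,65.3]);SY=-0.04
def stand(x,y,z):
    c,s=np.cos(SY),np.sin(SY); return np.array([S0[0]+c*x-s*y,S0[1]+s*x+c*y,z])
E
python3 - <<'E'
from h import *
from rig import bot
print(stand(-75,-100,175),stand(0,-230.5,36),bot.tip_reach)
for sg in(1,-1):
    for p,a in(((534.9,-324.2,120),.094),((534.9,-324.2,36),.094),(stand(0,-230.5,36),-.04),(stand(-77,-100,220),-.04)):
        q=bot.ik(list(p),list(down(a+sg*np.pi/2))); print(sg,None if q is None else np.round(q,2))
E
```

```text
[470.46105858 -31.6208106  175.        ] [ 540.18245847 -165.01562459   36.        ] 19.0
1 [-0.6   0.59  1.42 -0.    1.13 -2.27]
1 [-0.6   0.71  1.45 -0.    0.98 -2.27]
1 [-0.36  0.6   1.64 -0.    0.9  -1.89]
1 [-0.15  0.15  1.78 -0.    1.21 -1.68]
-1 [-0.6   0.59  1.42 -0.    1.13  0.87]
-1 [-0.6   0.71  1.45 -0.    0.98  0.87]
-1 [-0.36  0.6   1.64 -0.    0.9   1.25]
-1 [-0.15  0.15  1.78 -0.    1.21  1.47]
```

```bash
python3 - <<'E'
from h import *
from rig import bot
q=down(.094-np.pi/2)
bot.move_gripper(40)
bot.move_to([534.9,-324.2,140],list(q))
print("hit",bot.servo_line([534.9,-324.2,36],speed=80,until_force=8))
s=bot.read_state();print(s["ee_pos"],s["ft_force"])
w=bot.move_gripper(0,40); s=bot.read_state();print(s["grip_width"],s["ft_force"],s["clock"])
c=bot.read_camera("side");cv2.imwrite("pics/side1.png",c["image"])
E
```

```text
hit False
[ 535.13946487 -324.37792985   36.56310374] [-0.52060779 -0.86265861  0.03415202]
8.571787917371557 [-0.73143847  2.14059755  3.54823345] 3.9833
```

View pics/side1.png

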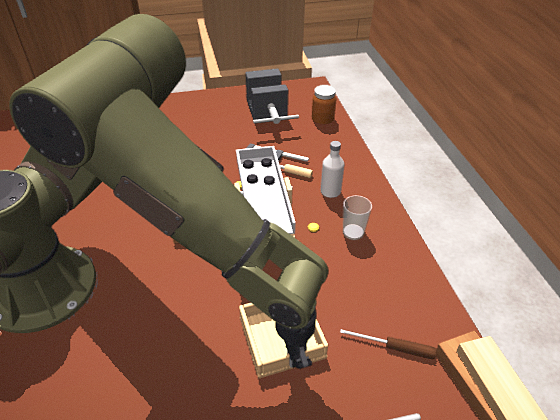

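The jaws hold the box's near wall at about (300, 360), at 8.6 mm width, which matches the 9 mm wall. Next I drag the box under the tray's open end.

```bash
python3 - <<'E'
from h import *
from rig import bot
t=stand(0,-230.5,36.6)
print("stop",bot.servo_line(list(t),list(down(SY-np.pi/2)),speed=60,until_force=25))
s=bot.read_state();print(s["ee_pos"],s["ft_force"],s["grip_width"])
bot.move_gripper(40)
bot.servo_line([t[0],t[1],230],speed=120)
bot.move_gripper(0)
p=stand(-200,-330,260)
bot.move_to(list(p),list(down(SY-np.pi/2)))
for n in("top","side"):
    c=bot.read_camera(n);cv2.imwrite(f"pics/{n}2.png",c["image"]);np.savez(f"{n}2.npz",**c)
print(bot.read_state()["clock"])
c=dict(np.load("top2.npz"));P=cloud(c).reshape(-1,3)
b=P[(P[:,2]>44)&(P[:,2]<56)&(P[:,0]>440)&(P[:,0]<640)&(P[:,1]<-90)&(P[:,1]>-260)];print(len(b),rect(b)); print(stand(0,-235,0),stand(-75,-235,0),stand(75,-235,0))
E
```

```text
stop False
[ 540.10038153 -165.00897713   36.48763316] [ 0.28595247  0.88163326 -2.56394497] 8.354897212875903
10.475
509 (((540.9906005859375, -132.84735107421875), (76.05635833740234, 149.95541381835938), 87.04440307617188), array([[ 464.1518 , -166.95895],
       [ 613.9078 , -174.69095],
       [ 617.8294 ,  -98.73575],
       [ 468.07343,  -91.00375]], dtype=float32))
[ 540.00250647 -169.51202507    0.        ] [ 465.06249847 -166.512825      0.        ] [ 614.94251447 -172.51122513    0.        ]
```

View pics/top2.png

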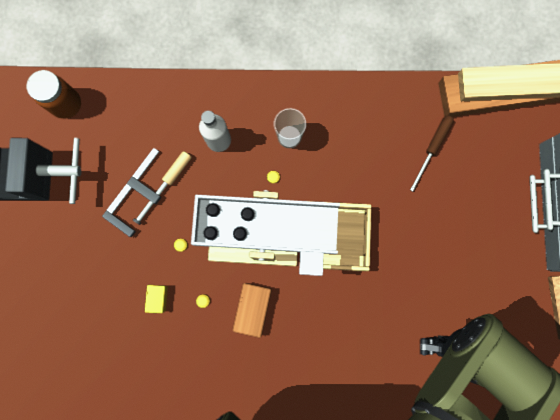

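View pics/side2.png

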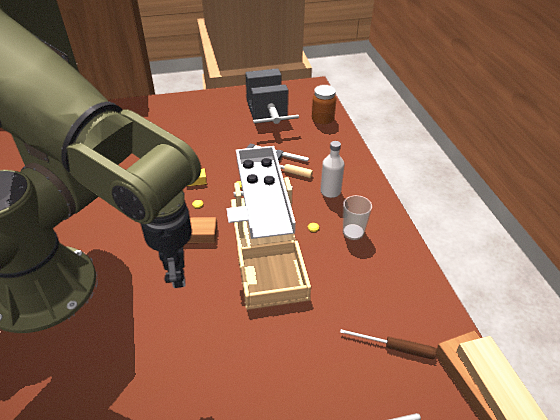

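The box is within about 2 mm of its target, and its outer wall at px (370, 205–268) matches the plan. Next I press the tab.

```bash
python3 - <<'E'
from h import *
from rig import bot
a=list(down(SY-np.pi/2))
p=stand(-78,-101,250); bot.move_to(list(p),a)
print("touch",bot.servo_line(list(stand(-78,-101,185)),speed=40,until_force=2))
s=bot.read_state();z0=s["ee_pos"][2];print("z",s["ee_pos"],s["ft_force"])
print("stop",bot.servo_line(list(stand(-78,-101.5,137)),speed=30,until_force=14))
s=bot.read_state();print("z",s["ee_pos"],s["ft_force"])
bot.dwell(2)
c=bot.read_camera("side");cv2.imwrite("pics/side3.png",c["image"])
c=bot.read_camera("top");cv2.imwrite("pics/top3.png",c["image"])
s=bot.read_state();print("z",s["ee_pos"],s["ft_force"],s["clock"])
E
```

```text
touch True
z [467.24085549 -32.47816929 193.31941239] [-0.00840501  0.91549023  3.09846807]
stop True
z [467.61525362 -33.07412629 142.50918062] [-3.07616046 -0.74444343  9.53582791]
z [467.62706524 -33.0857733  142.52043921] [-2.78520846 -1.38917208 10.18299687] 16.3833
```

View pics/side3.png

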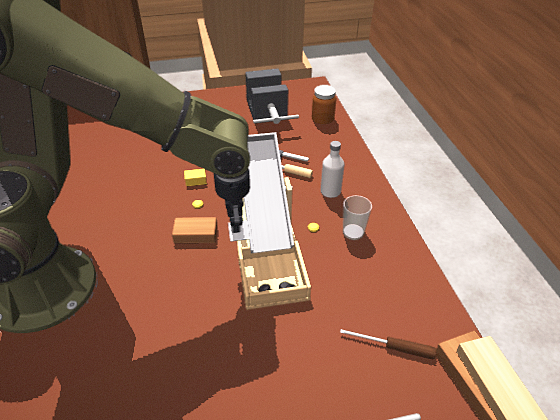

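View pics/top3.png

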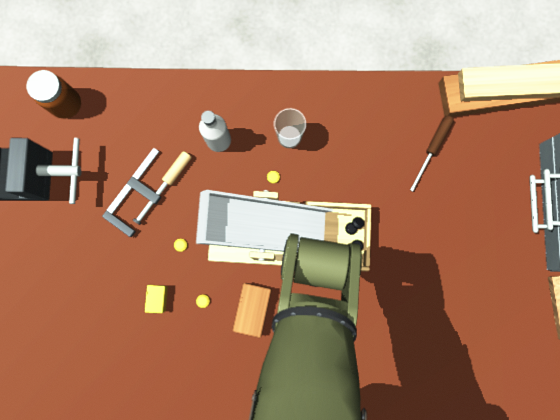

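The tray is fully tipped and empty in both views. At least two pads are visible in the box at side px (265, 288) and (288, 286). I'll hold a little longer, then raise slowly and count them.

```bash
python3 - <<'E'
from h import *
from rig import bot
bot.dwell(1.2)
bot.servo_line(list(stand(-78,-101,200)),speed=45)
bot.servo_line(list(stand(-78,-101,250)),speed=100)
bot.move_to(list(stand(-200,-330,260)),list(down(SY-np.pi/2)))
bot.dwell(.5)
for n in("top","side"):
    c=bot.read_camera(n);cv2.imwrite(f"pics/{n}4.png",c["image"][150:330,180:460] if n=="side" else c["image"]);np.savez(f"{n}4.npz",**c)
im=np.load("side4.npz")["image"];cv2.imwrite("pics/side4.png",cv2.resize(im[120:330,180:400],None,fx=2.7,fy=2.7,interpolation=2))
print(bot.read_state()["clock"],bot.read_state()["ft_force"])
E
```

```text
21.2833 [ 0.51125009 -0.48289193 -0.25530611]
```

View pics/side4.png

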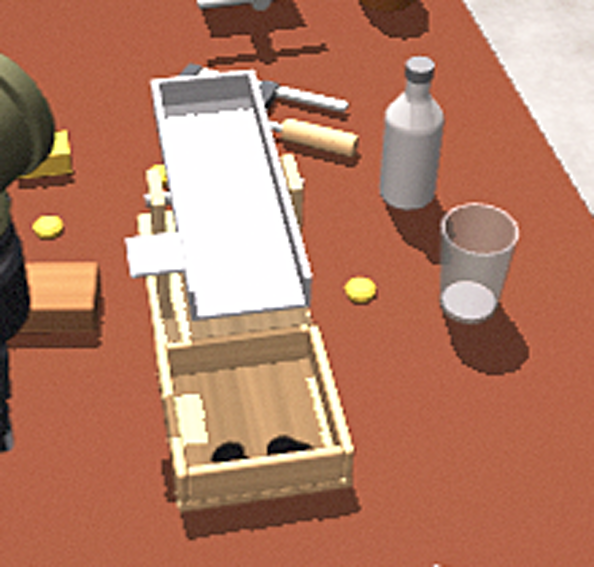

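View pics/top4.png

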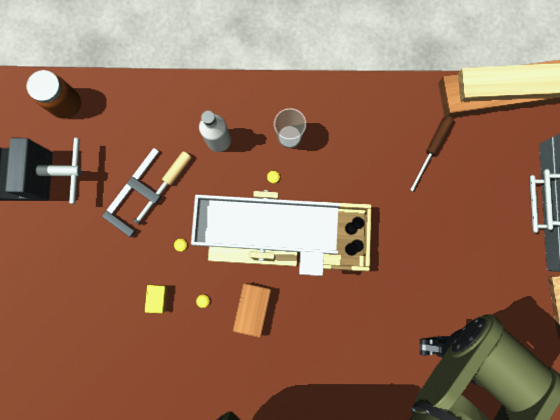

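The tray is level and empty, and there are four dark discs in the box at top px (351,229), (358,222), (351,249) and (358,246). One numeric check before handing in.

```bash
python3 - <<'E'
from h import *
a=dict(np.load("top0.npz"));c=dict(np.load("top4.npz"));P=cloud(c)
for u,v in((351,229),(358,222),(351,249),(358,246)):
    w=P[v,u]; d=w[:2]-S0; cs,s=np.cos(SY),np.sin(SY); print(w.round(0),"local",np.round([cs*d[0]+s*d[1],-s*d[0]+cs*d[1]],0))
p=P.reshape(-1,3)
b=p[(p[:,2]>44)&(p[:,2]<56)&(p[:,0]>440)&(p[:,0]<640)&(p[:,1]<-90)&(p[:,1]>-260)];print(rect(b)[0],np.median(b[:,2]))
f=P[215:240,250:330,2];print("tray floor z",np.median(f),np.median(f[:,:10]),np.median(f[:,-10:]))
d=np.abs(a["image"].astype(int)-c["image"]).max(2); d[:,190:380]=0
m=(d[:,:]>60).astype(np.uint8); n,_,st,_=cv2.connectedComponentsWithStats(m); print([list(x) for x in st[1:] if x[4]>15])
e=np.abs(a["image"].astype(int)-c["image"]).max(2)>60
for nm,(u,v,w,h) in {"tumbler":(272,105,38,48),"sand":(230,280,45,60),"glue":(198,108,35,45),"y1":(264,168,20,18),"y2":(193,292,20,18)}.items(): print(nm,e[v:v+h,u:u+w].sum())
E
```

```text
[ 560. -132.   19.] local [  18. -197.]
[ 574. -146.   33.] local [  33. -210.]
[ 513. -130.   30.] local [ -29. -197.]
[ 520. -148.   20.] local [ -20. -214.]
((541.1895751953125, -128.93289184570312), (84.26214599609375, 149.63296508789062), 87.56048583984375) 49.760997615631595
tray floor z 145.4951862979746 145.2931177495483 145.43676455665758
[[np.int32(380), np.int32(208), np.int32(71), np.int32(72), np.int32(4078)], [np.int32(420), np.int32(296), np.int32(140), np.int32(124), np.int32(8623)], [np.int32(380), np.int32(363), np.int32(58), np.int32(25), np.int32(941)]]
tumbler 0
sand 0
glue 0
y1 0
y2 0
```

```bash
python3 -c "
from rig import bot
bot.finish_job();print(bot.read_state()['clock'])"
```

```text
the job is handed in; nothing more can be done
the job is handed in; nothing more can be done
```

The tray has been emptied into the box and the job is handed in, with the clock at about 21 s of the 61 s allowed.

I gripped the box by its outer wall and dragged it under the tray's open end. Then I pushed the tab down to the stop and held it for about 3 s, with about 10 N on the tool. Last, I let the tray rise slowly and backed the arm off.

Final checks before handing in:
- **Pads:** all four show in the top view inside the box, with top points 19–33 mm high against the 50 mm rim. Two of them lean on or overlap the others.
- **Tray:** it is empty and level, with the floor at 145 mm at both ends.
- **Box:** it stands flat, with its visible rim at about 50 mm. The outer wall was within about 2 mm of plan before tipping and has not visibly moved since.
- **Other things:** the top view before and after shows no change apart from the box and the arm. I checked the tumbler, glue, sanding block and two of the yellow discs individually.

In the side view the box wall hides part of the pads and only two dark shapes show, so the count of four rests on the top view. No check failed.

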